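Point out the next delivery's meal and soup

ROBOT

A 6-joint arm with a two-finger parallel gripper is mounted at the origin on the work surface. World frame = base frame: x ahead of the robot, y to its left, z up, the work surface at z = 0. Lengths are in m, angles in rad, forces in N, time in s.
With the tool pointing down it reaches from about 0.425 to 0.925 m from the base axis. Payload 12.5 kg.
Tool frame: the origin (TCP) lies between the finger pads, 19 mm behind the fingertips; this is the grasp point; z points along the fingers, y is the line along which they close (so a half turn about z gives the same grasp; the last joint's range is limited). The gripper opens to 85 mm and grips with 20 to 120 N. Pads are 22 mm wide; open, the fingers measure 114 mm over their backs; the gripper's body (76 mm by 85 mm) begins 54 mm behind the grasp point. The pads swing forward as they close: fully open they stand 13 mm farther back than shut.
Start: joints at [-1.368, 0.491, 1.559, -0, 1.092, -0.106], TCP at [0.19, -0.595, 0.25] pointing down, gripper open.
Joint ranges: [-3.1, 3.1], [-0.84, 2.19], [0.05, 2.79], [-1.13, 4.28], [0.06, 2.93], [-2.69, 2.69]. Speed limits (rad/s): [2.22, 2.22, 2.79, 3.14, 3.14, 3.14].

INTERFACE

Orientations are given as a rotation vector (axis times angle).
In Python, from bench import manip, grab_frame, calibration, spotter gives the robot as it stands. Calls block until the motion is done:
- manip.reach(position, orientation): joint-space move of the TCP to a pose.
- manip.move_l(position, rot=None, max_speed=0.15, until_force=None): straight line of the TCP; rot=None keeps the orientation; max_speed is the mean speed in m/s. With until_force (N) it stops when the force on the tool has changed by that much, and returns True; else False.
- manip.movej(angles): joint-space move.
- manip.grip(opening): finger opening in m; the grip force is fixed at half the most; returns when the fingers have stopped.
- manip.wait(seconds).
- manip.ik(position, orientation): joint angles nearest the present ones, or None.
- grab_frame(name): name is "scene" or "side" or "wrist"; returns the picture (480x640x3 uint8, red, green, blue); there is no depth.
- calibration(name): a dict with "intrinsics" (3x3 intrinsics, pixels), "dist" ([k1, k2, p1, p2, k3] as OpenCV has them; the pictures are not rectified), "R" (3x3) and "t" (3): a world point X has camera coordinates R X + t. Camera axes: x right, y down, z forward; pixel columns grow to the right and rows downward; lengths in m; the calibration is good to about 2 mm. A picture is of the moment at which its call begins: read the wrist's pose just before it. calibration takes no time and is no camera call; for the wrist camera it gives the pose at the moment of the call.
A pose or a line that the arm cannot do raises manip.MotionError and nothing moves.
- manip.job_done(): hands the job in; it is judged then, once.
Trained networks look in the newest picture that a camera, given by its name, has taken for a name from the list of things; names that differ only in an ending like _2 or _b are one class to them, and where a whole thing is asked for, a point or a joint stands for the part that bears it (a point fixed in the world has none). Each returns a list of dicts, best first, with "p" (0 to 1); they miss things now and then, are a little off and sometimes report something else, mostly with a low value. They report only what shows in the picture. A call takes as long as a camera call. They do not tell look-alikes from the thing itself.
- spotter.silhouettes(label, camera): "pixels" (480x640 bool, what is visible of it) and "bbox" ([left, top, width, height] in pixels, round what is visible of it).
Readings, each from a call of its own:
- manip.get_t(): time.
- manip.get_q(): joint angles.
- manip.get_joint_velocities(): joint speeds.
- manip.get_tau(): joint torques, N m.
- manip.get_position(): TCP position.
- manip.get_tcp_rot(): TCP orientation.
- manip.get_force(): force on the tool from outside, world axes, zero at the start.
- manip.get_wrist_torque(): the same for the moment, N m.
- manip.get_width(): finger opening in m.
- manip.get_finger_force(): force on a finger pad.
Only numpy, scipy, OpenCV 4.12 (cv2) and the standard library are available. Lean on these libraries where they do the work, as an engineer would, in place of code of your own. Each camera call takes 0.05 s, during which the arm holds its last target. There are 200 camera calls.

TASK

Show the packer what goes into the next delivery bag: with the fingertips pointing down, point at the orange sticker in the middle of its meal tray and stay there for two full seconds, then in the same way at the middle of the green lid on its soup tub, each time with the fingertips 2 to 4 cm above it. Then press the yellow button fully down to call the order ready, let it spring back and leave it. Do not touch any meal, soup or other loose thing, and do not bring the fingertips down over any of the other meals or soups.

Things in the scene. Friction and masses are not known exactly. Their poses are not given: they have to be found in the camera images.
- meal_orange: Cream sealed meal tray, 165 x 125 x 52 mm (long side along its x), loose, 0.3 to 0.6 kg, with a round orange sticker 48 mm across in the middle of its lid. Origin: centre of the underside, z up.
- meal_orange_top (a point): Centre of the orange sticker on the flat top of that meal, 52 mm above its underside; axes as the tray's, z up.
- meal_blue: Cream sealed meal tray, 165 x 125 x 52 mm (long side along its x), loose, 0.3 to 0.6 kg, with a round blue sticker 48 mm across in the middle of its lid. Origin: centre of the underside, z up.
- meal_blue_top (a point): Centre of the blue sticker on the flat top of that meal, 52 mm above its underside; axes as the tray's, z up.
- meal_black: Cream sealed meal tray, 165 x 125 x 52 mm (long side along its x), loose, 0.3 to 0.6 kg, with a round black sticker 48 mm across in the middle of its lid. Origin: centre of the underside, z up.
- meal_black_top (a point): Centre of the black sticker on the flat top of that meal, 52 mm above its underside; axes as the tray's, z up.
- soup_green: Round cream soup tub with a flat green lid, 90 mm across, 66 mm tall, loose, 0.25 to 0.5 kg. Origin: centre of the underside, z up.
- soup_green_top (a point): Centre of the green lid's flat top, 66 mm above the tub's underside, z up.
- soup_white: Round cream soup tub with a flat white lid, 90 mm across, 66 mm tall, loose, 0.25 to 0.5 kg. Origin: centre of the underside, z up.
- soup_white_top (a point): Centre of the white lid's flat top, 66 mm above the tub's underside, z up.
- soup_black: Round cream soup tub with a flat black lid, 90 mm across, 66 mm tall, loose, 0.25 to 0.5 kg. Origin: centre of the underside, z up.
- soup_black_top (a point): Centre of the black lid's flat top, 66 mm above the tub's underside, z up.
- ready_button_top (a point): Centre of the top of the yellow round push button, 44 mm across, 45 mm above the table when up, in a round grey housing (64 mm across, 33 mm tall) fixed to the table; it is pressed straight down.
- ready_button (a joint): Travel of the yellow button in m: 0 released, 0.008 fully down; its spring takes 5 N to go fully down and brings it back up.
- stapler: Black stapler, 150 x 40 x 62 mm, loose, a bystander. Origin: centre of the underside, x along its length.
- marker: Orange marker pen with a black cap, about 150 x 18 x 18 mm, lying loose, a bystander. Origin: underside near the middle, x towards the cap.
- soap: Pink bottle with a white cap, 72 mm across, 170 mm tall, standing loose, a bystander. Origin: centre of the underside.
There are look-alikes about, which are no part of the job. Leave any pink or red look-alike of the soup_green alone. Leave any red look-alike of the part that bears ready_button_top alone.

How it is judged:
By the outcome, as a careful person would: the job done as asked, in the order asked, and still so for the second after the job is handed in, with the robot touching nothing.
It also fails if it takes over 53 s, if anything falls off the work surface, if the arm or the gripper's body presses on something with over 40 N, if the wrist force passes 120 N, or if a joint passes its speed limit or range.

## Working session

There is one attempt and no reset: what is moved stays moved. The work goes in short steps, each a Python script; the robot and the scene stay as the last script left them, time stands still between calls to the robot, and variables do not carry over. Pictures are saved under pics/ and viewed, at most 10 in all, crops included, and the job is handed in when it is done.

```bash
mkdir -p pics; python3 - <<'E'
from bench import manip, grab_frame, calibration, spotter
import cv2,numpy as np
for c in ["scene","side"]:
    f=grab_frame(c); cv2.imwrite(f"pics/{c}0.png",f[:,:,::-1])
    k=calibration(c); print(c,(-np.array(k["R"]).T@k["t"]).round(3))
    for n in ["meal_orange_top","meal_orange","soup_green","ready_button_top"]:
        for d in spotter.silhouettes(n,c):
            m=d["pixels"]; v,u=np.nonzero(m); print(n,round(d["p"],2),d["bbox"],u.mean().round(1),v.mean().round(1),np.median(f[m],axis=0))
print(manip.get_t(),manip.get_tcp_rot(),manip.get_width())
E
```

```text
scene [ 1.206 -0.181  0.964]
meal_orange_top 0.98 [311.7, 260.1, 64.9, 68.8] 345.2 295.5 [173. 155. 114.]
meal_orange 0.55 [314.0, 260.4, 63.6, 72.2] 345.4 295.1 [174. 155. 109.]
meal_orange 0.36 [341.5, 219.4, 20.1, 20.1] 350.0 229.1 [162. 142.  61.]
soup_green 0.91 [414.7, 196.2, 34.0, 41.4] 428.9 215.5 [32. 94. 41.]
soup_green 0.75 [417.0, 142.2, 35.2, 40.7] 432.6 161.6 [152.  98. 114.]
soup_green 0.74 [379.8, 165.1, 33.9, 37.0] 394.5 182.5 [135.  33.  31.]
ready_button_top 0.48 [339.2, 222.4, 22.5, 12.8] 350.7 229.2 [163. 142.  61.]
ready_button_top 0.44 [331.3, 190.5, 15.8, 18.2] 338.2 199.9 [138.  32.  31.]
ready_button_top 0.3 [414.5, 198.1, 33.9, 40.2] 428.9 215.5 [32. 94. 41.]
side [-0.067  0.651  0.818]
meal_orange 0.63 [161.5, 252.5, 80.9, 59.9] 205.5 283.4 [199. 185. 150.]
meal_orange 0.57 [230.3, 210.0, 70.4, 55.8] 266.5 235.0 [201. 175. 127.]
soup_green 0.95 [220.2, 302.7, 39.4, 48.0] 243.7 325.3 [ 28. 113.  44.]
soup_green 0.81 [282.4, 317.9, 43.5, 51.2] 303.6 341.0 [172.  32.  31.]
ready_button_top 0.71 [295.6, 269.5, 15.3, 10.7] 301.8 274.4 [198. 168.  53.]
ready_button_top 0.7 [330.4, 282.6, 16.1, 17.0] 337.8 291.4 [170.  32.  30.]
ready_button_top 0.56 [324.2, 224.0, 30.6, 37.5] 338.2 240.4 [16. 16. 18.]
0.5 [ 3.10419603e+00  4.83125145e-01 -9.98174391e-07] 0.08564119989287226
```

View pics/scene0.png

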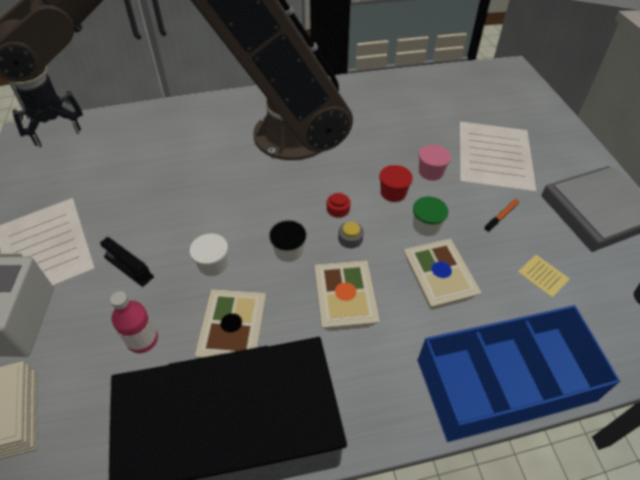

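View pics/side0.png

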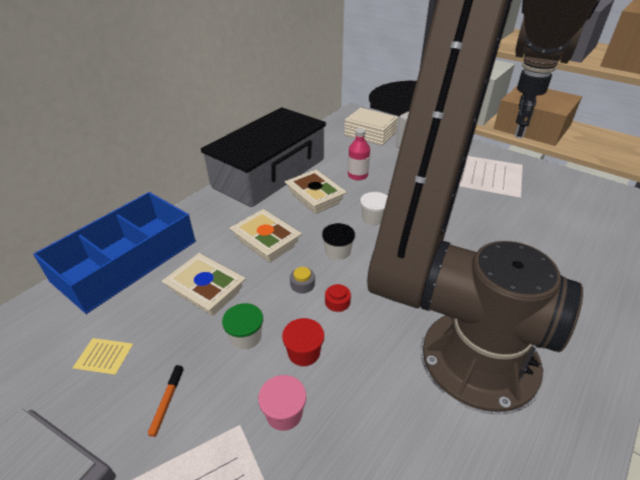

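The scene view shows the orange sticker at about (345,291), the green lid at (430,210) and the yellow button at (351,229). In the side view they are at (265,230), (243,320) and (302,273). The red and pink look-alikes sit beside them. Next I triangulate by colour.

```bash
cat >h.py <<'E'
from bench import manip, grab_frame, calibration, spotter
import cv2,numpy as np
from scipy.spatial.transform import Rotation as Ro
HSV={"orange":((5,150,120),(14,255,255)),"green":((55,120,50),(80,255,255)),"yellow":((21,120,100),(32,255,255))}
def blob(f,col,near=None,rad=18):
    """ellipse centre of the colour blob nearest to a pixel"""
    m=cv2.inRange(cv2.cvtColor(f,cv2.COLOR_RGB2HSV),*map(np.array,HSV[col]))
    n,l,s,c=cv2.connectedComponentsWithStats(m)
    ok=[i for i in range(1,n) if s[i,4]>25 and (near is None or np.hypot(*(c[i]-near))<rad)]
    if not ok: return None
    i=max(ok,key=lambda i:s[i,4]); return c[i],s[i]
def ray(k,uv):
    """camera centre and world direction"""
    p=cv2.undistortPoints(np.array([[uv]],float),np.array(k["intrinsics"]),np.array(k["dist"]))[0,0]
    R=np.array(k["R"]); d=R.T@[*p,1]; return -R.T@np.array(k["t"]),d/np.linalg.norm(d)
def tri(rays):
    P=[np.eye(3)-np.outer(d,d) for _,d in rays]
    X=np.linalg.solve(sum(P),sum(p@o for p,(o,_) in zip(P,rays)))
    return X,max(np.linalg.norm(p@(X-o)) for p,(o,_) in zip(P,rays))
def atz(r,z): o,d=r; return o+d*(z-o[2])/d[2]
E
python3 - <<'E'
from h import *
F={c:(cv2.imread(f"pics/{c}0.png")[:,:,::-1].copy(),calibration(c)) for c in("scene","side")}
for col,z,a,b in [("orange",.052,(345,291),(265,230)),("green",.066,(430,210),(243,320)),("yellow",.045,(351,229),(302,273))]:
    rs=[]
    for c,n in(("scene",a),("side",b)):
        f,k=F[c]; q=blob(f,col,n); print(col,c,q[0].round(1),q[1]); rs.append(ray(k,q[0])); print(atz(rs[-1],z).round(4))
    X,e=tri(rs); print(X.round(4),e.round(4),np.hypot(*X[:2]).round(3))
E=F["scene"]
for n,uv,z in [("soap",(130,325),.09),("white",(209,247),.066),("black",(288,234),.066),("mealblue",(441,270),.052),("mealblack",(231,322),.052),("redbtn",(339,200),.04),("red",(396,176),.066)]:
    print(n,atz(ray(E[1],uv),z).round(3))
k=calibration("wrist");R=Ro.from_rotvec(manip.get_tcp_rot()).as_matrix()
C=-np.array(k["R"]).T@k["t"]; print("cam in tool",(R.T@(C-manip.get_position())).round(3), (R.T@np.array(k["R"]).T).round(2).tolist())
E
```

```text
orange scene [345.1 290.9] [334 282  22  19 307]
[0.629  0.0051 0.052 ]
orange side [265.2 229.3] [257 224  18  11 151]
[0.6324 0.0062 0.052 ]
[0.6307 0.0059 0.0532] 0.0014 0.631
green scene [430.2 209.8] [414 197  34  26 687]
[0.4494 0.2704 0.066 ]
green side [242.2 319.8] [ 223  304   40   33 1035]
[0.4446 0.2772 0.066 ]
[0.4467 0.2738 0.0617] 0.0015 0.524
yellow scene [350.9 228.8] [343 222  17  14 194]
[0.4504 0.0658 0.045 ]
yellow side [301.8 273.8] [294 267  17  15 205]
[0.4453 0.0732 0.045 ]
[0.4477 0.0682 0.0404] 0.0016 0.453
soap [ 0.642 -0.454  0.09 ]
white [ 0.45  -0.28   0.066]
black [ 0.451 -0.091  0.066]
mealblue [0.622 0.235 0.052]
mealblack [ 0.654 -0.251  0.052]
redbtn [0.343 0.062 0.04 ]
red [0.314 0.225 0.066]
cam in tool [ 0.074 -0.001 -0.124] [[0.0, -0.96, -0.29], [1.0, 0.0, -0.0], [0.0, -0.29, 0.96]]
```

```bash
cat >>h.py <<'E'
def down(xy):
    """tool-down orientation turned with the base as at the start"""
    R0=Ro.from_rotvec([3.10419603,.483125145,0]); a=np.arctan2(xy[1],xy[0])-np.arctan2(-.595,.19)
    return (Ro.from_euler("z",a)*R0).as_rotvec()
def see(col,z,name):
    k=calibration("wrist"); f=grab_frame("wrist"); cv2.imwrite(f"pics/{name}.png",f[:,:,::-1])
    q=blob(f,col); r=ray(k,q[0]); print(name,q[0].round(1),q[1],"at z",atz(r,z).round(4)); return r
E
python3 - <<'E'
from h import *
T=[("orange",np.array([.630,.006]),.052),("green",np.array([.447,.273]),.066),("yellow",np.array([.449,.068]),.045)]
manip.grip(0.0); print(manip.get_width(),manip.get_t())
col,xy,z=T[0]
manip.reach([*xy,.25],down(xy)); print(manip.get_t(),manip.get_position())
r1=see(col,z,"w_or1")
manip.move_l([*xy,.17]); r2=see(col,z,"w_or2")
print(tri([r1,r2]),manip.get_t())
E
```

```text
0.00012930007275999256 1.2667
3.9 [0.63000221 0.0051779  0.24996735]
w_or1 [322.7 221.5] [ 297  197   52   50 2033] at z [0.6306 0.0058 0.052 ]
w_or2 [322.5 247.1] [ 289  215   68   64 3351] at z [0.6307 0.0058 0.052 ]
(array([0.6306542 , 0.00556513, 0.05109046]), np.float64(8.143418996433329e-05)) 4.6833
```

View pics/w_or2.png

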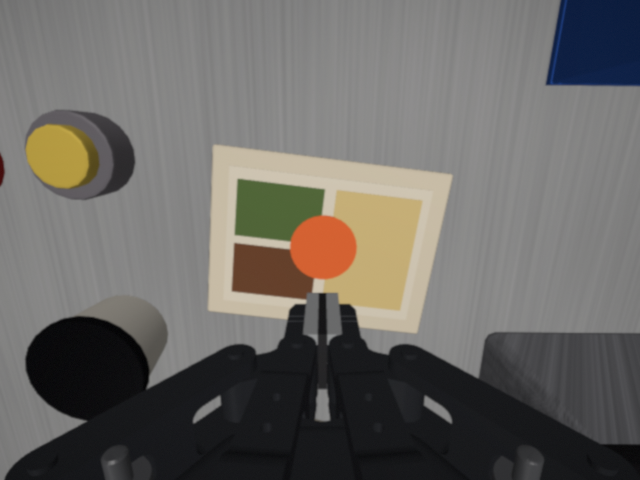

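The wrist view shows the orange sticker at (322,247), unobstructed, with the closed fingertips in line with it. The triangulated height of 0.051 m agrees with the stated 0.052 m.

```bash
python3 - <<'E'
from h import *
manip.move_l([.6307,.0058,.101],max_speed=.08); manip.wait(.3); print(manip.get_position())
manip.wait(2.5); print(manip.get_position(),manip.get_t())
manip.move_l([.6307,.0058,.25],max_speed=.2)
xy=np.array([.447,.273]); manip.reach([*xy,.26],down(xy)); manip.wait(.2)
r1=see("green",.066,"w_g1")
manip.move_l([*xy,.19]); manip.wait(.2); r2=see("green",.066,"w_g2")
print(tri([r1,r2]),manip.get_position(),manip.get_t())
E
```

```text
[0.63078244 0.00579927 0.10132884]
[0.63070496 0.00582099 0.10100472] 8.5
w_g1 [320.6 219.7] [ 274  174   94   93 6906] at z [0.4454 0.2746 0.066 ]
w_g2 [319.8 239.9] [  261   184   119   113 10552] at z [0.4447 0.2756 0.066 ]
(array([0.44768956, 0.27065723, 0.04573056]), np.float64(3.684704665872173e-05)) [0.44723748 0.27311882 0.1907779 ] 11.7417
```

View pics/w_g2.png

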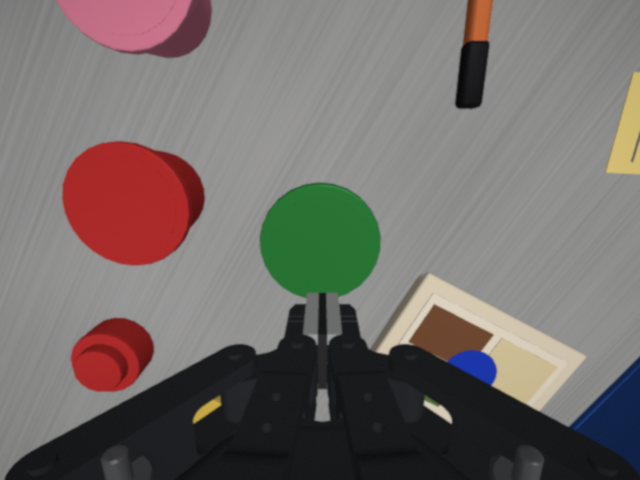

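The green lid is at (320,240) in the wrist view, with the red tub and red button off to the left and the blue meal at the lower right. Its blob includes some rim and is slightly covered by the fingertips, which spoils its height estimate. I use the view-averaged centre (0.446, 0.274) and TCP z 0.115.

```bash
python3 - <<'E'
from h import *
g=[.446,.274]
manip.move_l([*g,.115],max_speed=.08); manip.wait(.3); print(manip.get_position())
manip.wait(2.5); print(manip.get_position(),manip.get_t())
manip.move_l([*g,.23],max_speed=.2)
xy=np.array([.4485,.0685]); manip.reach([*xy,.23],down(xy)); manip.wait(.2)
r1=see("yellow",.045,"w_y1")
manip.move_l([*xy,.16]); manip.wait(.2); r2=see("yellow",.045,"w_y2")
print(tri([r1,r2]),manip.get_position(),manip.get_t())
E
```

```text
[0.44609277 0.27404492 0.11526508]
[0.44599567 0.27400457 0.11499975] 15.6333
w_y1 [320.5 226.3] [ 297  203   48   48 1771] at z [0.4474 0.0686 0.045 ]
w_y2 [319.6 247.4] [ 290  218   60   60 2803] at z [0.4473 0.069  0.045 ]
(array([0.44750765, 0.06742168, 0.03997389]), np.float64(3.0622382892721536e-05)) [0.4487718  0.06852628 0.16070507] 18.3083
```

View pics/w_y2.png

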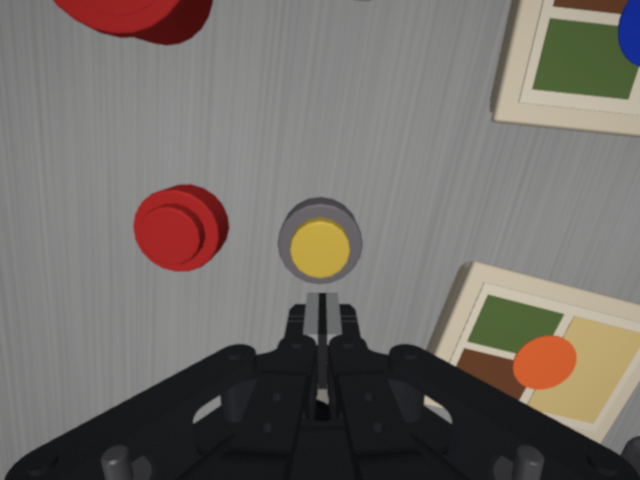

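The yellow button is at (320,247) in its grey housing, below the fingertips and clear of the red look-alike at (175,233). I press until the force goes well past the 5 N the spring needs.

```bash
python3 - <<'E'
from h import *
b=[.4477,.0685]
manip.move_l([*b,.075],max_speed=.08); manip.wait(.2)
print(manip.move_l([*b,.050],max_speed=.02,until_force=15),manip.get_position(),manip.get_force())
manip.wait(.3); print(manip.get_position(),manip.get_force())
manip.move_l([*b,.085],max_speed=.05); manip.move_l([*b,.2]); manip.wait(.3)
f=grab_frame("side"); a=grab_frame("scene")
cv2.imwrite("pics/end.png",np.hstack([f[170:380,150:450],a[150:360,250:550]])[:,:,::-1])
print(manip.get_position(),manip.get_force(),manip.get_t())
E
```

```text
True [0.44777215 0.06851115 0.05557353] [-2.34965802 -0.73184565 15.61644406]
[0.44776921 0.06851668 0.0555786 ] [-2.6036756  -0.4093041  14.65583449]
[0.44766293 0.06849856 0.19972669] [0.27041056 0.70137803 0.04858472] 23.025
```

View pics/end.png

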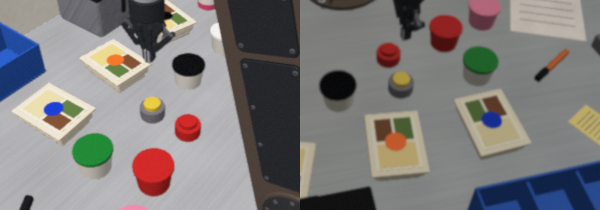

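The press stopped at a tip height of 0.0366 m with 15 N, so the button was fully down. The crops show it back up, nothing displaced, and the gripper clear.

```bash
python3 -c "
from bench import manip
print(manip.job_done())"
```

```text
the job is handed in; nothing more can be done
None
```

I pointed at the orange sticker and then at the green lid, about 3 cm above each for over two seconds, then pressed the yellow button fully down; it sprang back, nothing else was touched, and I handed the job in at about 23 s of the 53 s allowed.

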